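# Park the washed air sleeve at the top of the drain rack

## Robot

A 6-joint arm with a two-finger parallel gripper is mounted at the origin on the work surface. World frame = base frame: x ahead of the robot, y to its left, z up, the work surface at z = 0. Lengths are in m, angles in rad, forces in N, time in s.
With the tool pointing down it reaches from about 0.375 to 0.975 m from the base axis. Payload 3.8 kg.
Tool frame: the origin (TCP) lies on the centre line of the jaws, within the pads' length; the fingertips stand 14 mm ahead of it and the grasp point (between the pads) lies 5 mm behind it; z points along the fingers, y is the line along which they close (so a half turn about z gives the same grasp; the last joint's range is limited). The gripper opens to 85 mm and grips with 20 to 120 N. Pads are 22 mm wide; open, the fingers measure 114 mm over their backs; the gripper's body (76 mm by 85 mm) begins 54 mm behind the grasp point. The pads swing forward as they close: fully open they stand 13 mm farther back than shut.
Start: joints at [-1.37, 0.264, 1.604, -0, 1.274, -0.037], TCP at [0.159, -0.656, 0.245] pointing down, gripper open.
Joint ranges: [-2.63, 2.63], [-0.94, 2.18], [0.31, 2.57], [-1.31, 4.45], [0, 2.66], [-2.55, 2.55]. Speed limits (rad/s): [2.57, 2.57, 3.14, 3.14, 3.14, 3.14].

## Interface

Orientations are given as a rotation vector (axis times angle).
In Python, from workcell import bot, eyes, spot_in gives the robot as it stands.
- The arm moves only by the tool carry_out, never from a script. Its argument "series" is text: rows parted by semicolons, each of 4 numbers parted by spaces: the shift along the world's x, y, z in m, then the turn about the world's z in degrees. In form: tx ty tz roll; .... A call has 1 to 20 rows; each row shifts and turns the commanded pose from where the row before left it; what a row does not reach is not made up. A row lasts 1/8 s, in which the tool goes at most 62.5 mm and 10.7 degrees, less where a joint would pass 70% of its speed; a pose out of reach is approached as far as the arm can. A call is refused whole if a number of a shift passes 0.0625 or a number of a turn 10.7, either way. A call with a gripper value outside its range is refused whole. "jaw" is the gripper command: -1 is shut, 1 is fully open, values between are in proportion, set as the call begins (left out, the last holds). The fingers move at their own pace and stop on an object; "grip_force" is the grip in N (left out, the last holds). Time passes only in rows, so rows that do not move let the fingers close. It gives the time, the measured TCP pose, the force, the opening and the grip force at its end, in the units of the state.
- bot.read_state(): the state, without advancing time (a new reading comes with each control period).
- eyes.read_camera(name): name is "scene" or "top" or "wrist"; returns (picture, depth): 420x560x3 uint8, blue, green, red; 420x560 float32, m along the optical axis (not along the pixel's ray), 0 where there is no reading.
- eyes.get_calibration(name): a dict with "K" (3x3 intrinsics, pixels), "position" and "rotation" of the camera in the world; the wrist camera has in their place "T_tool_cam" (4x4, takes a point from camera to tool coordinates, whose origin is the TCP and whose axes are the flange's). Camera axes: x right, y down, z forward; pixel columns grow to the right and rows downward; lengths in m; the calibration is good to about 2 mm. A picture is of the moment at which its call begins: read the wrist's pose just before it. get_calibration takes no time and is no camera call.
- bot.finish_job(): hands the job in; it is judged then, once.
Trained networks look in the newest picture that a camera, given by its name, has taken for a name from the list of things; names that differ only in an ending like _2 or _b are one class to them, and where a whole thing is asked for, a point or a joint stands for the part that bears it (a point fixed in the world has none). Each returns a list of dicts, best first, with "score" (0 to 1); they miss things now and then, are a little off and sometimes report something else, mostly with a low value. They report only what shows in the picture. A call takes as long as a camera call. They do not tell look-alikes from the thing itself.
- spot_in(camera, target): "rect" ([centre column, centre row, width, height] in pixels, round what is visible of it).
The state is a dict: "time": time; "q": joint angles; "joint_vel": joint speeds; "joint_torque": joint torques, N m; "tool_pos": TCP position; "tcp_rot": TCP orientation; "wrist_force": force on the tool from outside, world axes, zero at the start; "torque": the same for the moment, N m; "width": opening from 0.0 (shut) to 1.0 (fully open); "grip_force": force on a finger pad.
Only numpy, scipy, OpenCV 4.12 (cv2) and the standard library are available. Lean on these libraries where they do the work, as an engineer would, in place of code of your own. Each camera call takes 0.05 s, during which the arm holds its last target. There are 200 camera calls.

## Task

Push the gold-coloured shock air sleeve up its sloped lane of the aluminium drain rack with your fingertips, until it drops over the lip into the cradle and lies home against the upper stop, so that it cannot roll back down. Only push it: do not pick it up or lift it out of its lane. Leave the black sleeve and everything else on the bench where they are.

Things in the scene. Friction and masses are not known exactly. Their poses are not given: they have to be found in the camera images.
- rack: Fixed aluminium drain rack, two lanes side by side, 150 mm wide, 218 long; yaw within 0.5 rad. Origin on the bench under its middle; z up, y level and uphill along the lanes, x across them. Lane centres at x = -36 and +36 mm, lanes 66 wide; side walls 6 thick, 14 above the floor. Floor rises 8 degrees from y = -110 (height 16) to the lip, y = 58 (height 40). A home sleeve's centre: y = 76, z = 56 mm.
- ramp: The sloped lane floor (part of the rack). Origin on its surface at the lower edge, midway across; y runs up the slope, z is square to it; lip at y = 170 mm. At the lower end each lane has two blue corner tabs, 10 mm wide, 8 long, 12 high, against which a sleeve rests; between them the end is open over 46 mm, so fingertips can come down behind the sleeve.
- gold_sleeve: Gold-coloured air sleeve: smooth rigid cylinder with dark ends, 46 mm in diameter, 60 long, about 0.14 kg, lying across the lower end of one lane (either), centre at rack y = -84, z = 43 mm. Origin at its centre, x along its axis; y and z turn as it rolls. It rolls and slides freely and runs back down if let go before it is over the lip.
- black_sleeve: Black air sleeve of the same size, resting at the lower end of the other lane; origin at its centre. To be left there.
- front_lane_stop (a point): Point on the face of the upper stop in the middle of the lane at rack x = -36 mm, about where a home sleeve touches. The stop is a plate across both lanes at rack y = 99 mm; its top, with a blue band, is 92 mm above the bench. Between lip and stop lies the cradle: 41 mm long, floor 5 mm below the lip and tipped 5 degrees down to the stop.
- back_lane_stop (a point): The same for the lane at rack x = +36 mm.
- oil_bottle: Red plastic oil bottle, 68 mm in diameter, 190 mm high, loose; origin under its centre. Leave it.
- grease_tub: White and yellow tub, 90 mm in diameter, 75 mm high, loose; origin under its centre. Leave it.
- blue_dish: Shallow blue dish, 130 mm in diameter, 25 mm high, loose; origin under its centre. Leave it.
- wrench: Steel wrench, 160 mm long, lying flat along its own x. Leave it.
- screwdriver: Screwdriver lying along its own x. Leave it.
- collar: Dark steel collar, 40 mm in diameter, 12 mm high, lying flat; origin under its centre. Leave it.
Mind the look-alikes: they are no part of the job. Leave any purple or white look-alike of the gold_sleeve alone.

How it is judged:
By the outcome, as a careful person would: the job done as asked, in the order asked, and still so for the second after the job is handed in, with the robot touching nothing.
It also fails if it takes over 40 s, if anything falls off the work surface, if the arm or the gripper's body presses on something with over 40 N, if the wrist force passes 120 N, or if a joint passes its speed limit or range.

## Working session

There is one attempt and no reset: what is moved stays moved. The work goes in short steps, Python scripts to look and compute and a tool call to move; the robot and the scene stay as the last step left them, time stands still between calls to the robot, and variables do not carry over. Pictures are saved under pics/ and viewed, at most 10 in all, crops included, and the job is handed in when it is done.

Besides the shell and the picture viewer there is one more tool, called as a command line: name --argument value ..., lists and objects as JSON in quotes. carry_out: Moves the arm, as the interface text tells. Its arguments: {"type":"object","properties":{"series":{"type":"string"},"jaw":{"type":"number"},"grip_force":{"type":"number"}},"required":["series"]}

```bash
mkdir -p pics; ls
python3 - <<'E'
from workcell import bot, eyes, spot_in
import cv2, numpy as np
s=bot.read_state(); print(s['time'],s['tool_pos'],s['tcp_rot'],s['width'])
for c in ['top','scene']:
    p,d=eyes.read_camera(c); cv2.imwrite(f'pics/{c}0.png',p); np.savez(f'{c}0.npz',p=p,d=d)
    print(c,eyes.get_calibration(c))
    for t in ['gold_sleeve','rack','black_sleeve']: print(t,[(np.round(r['rect']),round(r['score'],2)) for r in spot_in(c,t)])
E
```

```text
pics
0.0 [ 0.1588644  -0.65532114  0.24393945] [-3.11717177e+00 -3.72363405e-01  3.06644858e-04] 0.9970060999585125
top {'K': array([[487.21244545,   0.        , 277.91140547],
       [  0.        , 487.21244545, 214.07540507],
       [  0.        ,   0.        ,   1.        ]]), 'position': array([ 0.39004764, -0.01229813,  1.46777402]), 'rotation': array([-2.14518048,  2.15196871, -0.12599142])}
gold_sleeve [(array([321., 224.,  19.,  22.]), 0.74), (array([381., 216.,  13.,  19.]), 0.71), (array([253., 290.,  22.,  23.]), 0.65), (array([314., 289.,  22.,  25.]), 0.61)]
rack [(array([286., 227.,  80.,  65.]), 0.6)]
black_sleeve [(array([315., 246.,  21.,  21.]), 0.85)]
scene {'K': array([[382.30632887,   0.        , 277.4302265 ],
       [  0.        , 382.30632887, 209.17543417],
       [  0.        ,   0.        ,   1.        ]]), 'position': array([ 0.97197039, -0.51539253,  0.66960569]), 'rotation': array([-2.21414669, -0.77352092,  0.32348583])}
gold_sleeve [(array([187., 203.,  26.,  19.]), 0.91), (array([184., 309.,  36.,  39.]), 0.9), (array([238., 243.,  33.,  34.]), 0.83), (array([236., 172.,  23.,  25.]), 0.61)]
rack [(array([257., 213., 106.,  96.]), 0.56)]
black_sleeve [(array([219., 224.,  33.,  32.]), 0.88)]
```

View pics/top0.png

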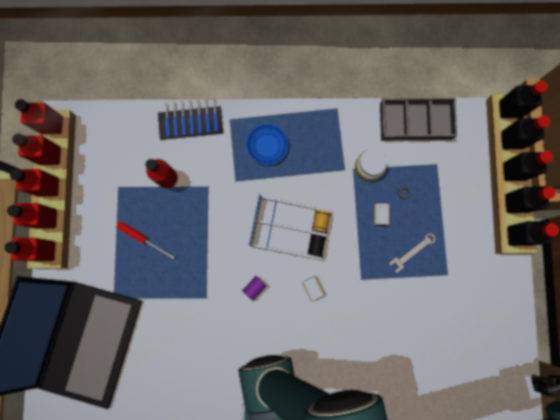

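View pics/scene0.png

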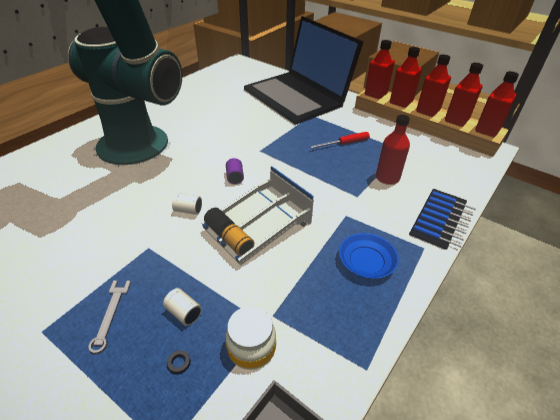

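Gold sleeve: top (321,220), scene (238,238), in the rack's far lane. The look-alikes are white at top (381,215) and (313,288), and purple at (255,288), all off the rack. Next I'll fit the rack pose from depth and check a close crop.

```bash
cat > h.py <<'E'
import numpy as np, cv2
from scipy.spatial.transform import Rotation as R
from workcell import bot, eyes, spot_in
def cloud(d,cal,T=None):
    K=cal['K']; v,u=np.mgrid[:d.shape[0],:d.shape[1]]
    P=np.stack([(u-K[0,2])*d/K[0,0],(v-K[1,2])*d/K[1,1],d],-1)
    if T is not None: return P@T[:3,:3].T+T[:3,3]
    return P@R.from_rotvec(cal['rotation']).as_matrix().T+cal['position']
E
python3 - <<'E'
from h import *
p0=None
for c,(x0,y0,x1,y1) in {'top':(240,185,342,268),'scene':(190,160,325,270)}.items():
    f=np.load(c+'0.npz'); W=cloud(f['d'],eyes.get_calibration(c)); p=f['p']
    hsv=cv2.cvtColor(p,cv2.COLOR_BGR2HSV)
    m=np.zeros(p.shape[:2],bool); m[y0:y1,x0:x1]=1
    near=m&(W[...,2]>0.012)&(f['d']>0)
    n,l,st,_=cv2.connectedComponentsWithStats(near.astype(np.uint8)); near=l==1+st[1:,4].argmax()
    Q=W[near][:,:2].astype(np.float32); r=cv2.minAreaRect(Q*1000); print(c,'rect',r, 'zmax',W[near][:,2].max())
    g=near&(hsv[...,0]>8)&(hsv[...,0]<28)&(hsv[...,1]>130)&(hsv[...,2]>60)
    k=near&(hsv[...,2]<50)
    for nm,mm in (('gold',g),('black',k)):
        print(nm,mm.sum(),np.median(W[mm],0),W[mm].min(0),W[mm].max(0))
    b=near&(W[...,2]>0.08); A=W[b]; print('stop',len(A),A.mean(0), np.linalg.svd(A[:,:2]-A[:,:2].mean(0),full_matrices=False)[2][0])
    if c=='scene': cv2.imwrite('pics/crop.png',cv2.resize(p[y0:y1,x0:x1],None,fx=5,fy=5))
E
```

```text
top rect ((534.8411254882812, -30.12249755859375), (218.96249389648438, 150.46102905273438), 78.82438659667969) zmax 0.09772920678688801
gold 253 [ 0.5529279  -0.11963255  0.06206558] [ 0.52383712 -0.14165804  0.04447616] [ 0.58209139 -0.09674489  0.07094368]
black 250 [ 0.48306594 -0.10476915  0.06207663] [ 0.45420461 -0.1291152   0.04660904] [ 0.51236857 -0.08432287  0.0722131 ]
stop 105 [0.55439259 0.0726273  0.08887686] [-0.98071774  0.19542956]
scene rect ((536.0160522460938, -31.442733764648438), (220.34933471679688, 153.03265380859375), 79.41492462158203) zmax 0.09467440216366807
gold 386 [ 0.55380303 -0.12616868  0.06294882] [ 0.51328372 -0.1457211   0.02959786] [ 0.58713966 -0.08047561  0.06874331]
black 148 [ 0.58225748 -0.12677839  0.04861515] [ 0.46542242 -0.14122577  0.03387188] [ 0.58831976 -0.09429207  0.06554712]
stop 241 [0.55974942 0.07015239 0.08732014] [ 0.98142071 -0.19186815]
```

View pics/crop.png

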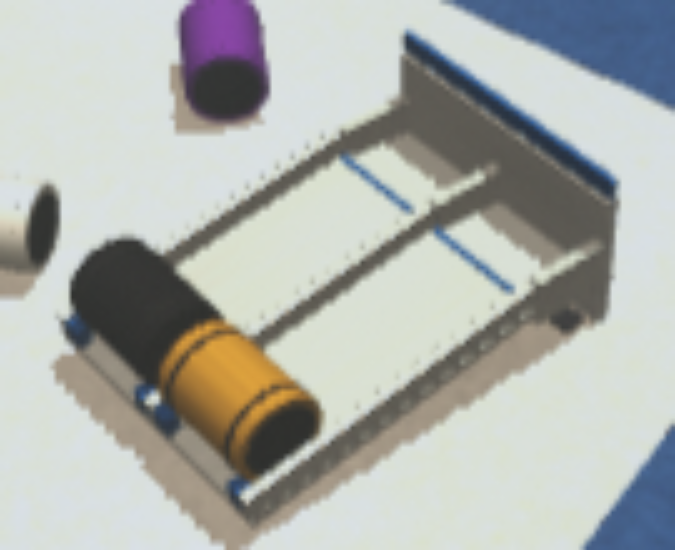

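The crop confirms it: the gold sleeve (crop about 240,400) lies in the outer lane (rack x = +36) against the blue tabs, with the black one beside it. The rack origin is about (0.535, -0.031) and yaw about -11.1°. I'll go above the point behind the sleeve with the jaws nearly shut.

carry_out --series "0.032 0.040 -0.006 5.4;0.032 0.040 -0.006 5.4;0.032 0.040 -0.006 5.4;0.032 0.040 -0.006 5.4;0.032 0.040 -0.006 5.4;0.032 0.040 -0.006 5.4;0.032 0.040 -0.006 5.4;0.032 0.040 -0.006 5.4;0.032 0.040 -0.006 5.4;0.032 0.040 -0.006 5.4;0.032 0.040 -0.006 5.4;0.032 0.040 -0.006 5.4;0 0 0 0;0 0 0 0" --jaw -0.7

```text
time: 2.15
tool_pos: [0.5428, -0.1761, 0.1732]
tcp_rot: [-2.434, -1.986, 0.001]
wrist_force: [-0.1, -0.0, -1.5]
width: 0.151
grip_force: 0.0
```

```bash
cat > st.py <<'E'
from h import *
def st():
    s=bot.read_state(); M=R.from_rotvec(s['tcp_rot']).as_matrix()
    a=-0.194; o=np.array([.5353,-.0307]); Rr=np.array([[np.cos(a),-np.sin(a)],[np.sin(a),np.cos(a)]])
    print('t',round(s['time'],2),'tcp',np.round(s['tool_pos'],4),'rack',np.round((s['tool_pos'][:2]-o)@Rr,4),'yang',np.degrees(np.arctan2(M[1,1],M[0,1])).round(1),'f',np.round(s['wrist_force'],1),'w',round(s['width'],3)); return s
E
python3 - <<'E'
from st import *
s=st(); p,d=eyes.read_camera('wrist'); cal=eyes.get_calibration('wrist')
T=np.eye(4);T[:3,:3]=R.from_rotvec(s['tcp_rot']).as_matrix();T[:3,3]=s['tool_pos']
W=cloud(d,cal,T@cal['T_tool_cam']); cv2.imwrite('pics/w1.png',p)
hsv=cv2.cvtColor(p,cv2.COLOR_BGR2HSV)
g=(hsv[...,0]>8)&(hsv[...,0]<28)&(hsv[...,1]>130)&(hsv[...,2]>60)&(W[...,2]>.03)&(W[...,2]<.08)
print(g.sum(),np.median(W[g],0),np.percentile(W[g],[2,98],axis=0)); np.savez('w1.npz',p=p,W=W)
E
```

```text
t 2.15 tcp [ 0.5428 -0.1761  0.1732] rack [ 0.0354 -0.1412] yang -11.6 f [-0.1 -0.  -1.5] w 0.151
5892 [ 0.55768884 -0.11996457  0.06219534] [[ 0.52740025 -0.25804347  0.03153872]
 [ 0.70768228 -0.0979532   0.0657198 ]]
```

View pics/w1.png

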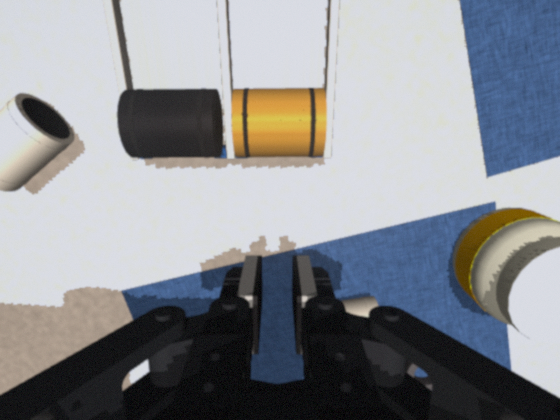

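Fingers are lined up with the gold sleeve (centre about 279,122; fingers about column 277), and the lane is straight ahead. Descending behind it, then approaching.

carry_out --series "0 0 -0.031 0;0 0 -0.031 0;0 0 -0.031 0;0 0 -0.031 0;0 0 0 0;0.001 0.006 0 0;0.001 0.006 0 0;0.001 0.005 0 0;0.001 0.004 0 0;0 0 0 0"

```text
time: 3.45
tool_pos: [0.5473, -0.1545, 0.0496]
tcp_rot: [2.433, 1.987, 0.0]
wrist_force: [-0.1, -0.3, 0.4]
width: 0.146
grip_force: 0.0
```

Run:
```python
from st import *
st(); p,d=eyes.read_camera('scene'); cv2.imwrite('pics/s1.png',cv2.resize(p[130:280,180:330],None,fx=4,fy=4))
```

```text
t 3.45 tcp [ 0.5473 -0.1545  0.0496] rack [ 0.0356 -0.1192] yang -11.5 f [-0.1 -0.3  0.4] w 0.146
```

View pics/s1.png

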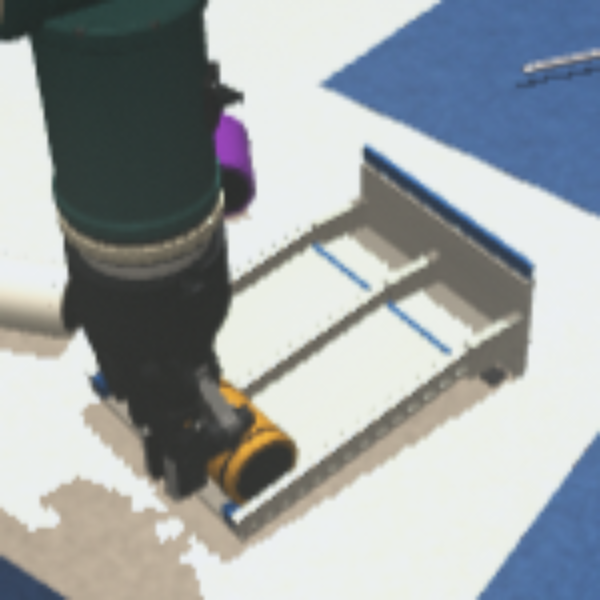

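Fingertips are just behind the gold sleeve (crop about 240,440), centred in its lane, with no contact force yet. Pushing up the slope.

carry_out --series "0.001 0.004 0.0005 0;0.001 0.006 0.001 0;0.0015 0.008 0.001 0;0.0015 0.008 0.001 0;0.0015 0.008 0.001 0;0.0015 0.008 0.001 0;0.0015 0.008 0.001 0;0.0015 0.008 0.001 0;0.0015 0.008 0.001 0;0.0015 0.008 0.001 0;0.0015 0.008 0.001 0"

```text
time: 4.88
tool_pos: [0.5626, -0.0725, 0.0598]
tcp_rot: [-2.434, -1.986, -0.0]
wrist_force: [0.1, -2.0, 0.1]
width: 0.151
grip_force: 0.5
```

Run:
```python
from st import *
st(); p,d=eyes.read_camera('scene'); cv2.imwrite('pics/s2.png',cv2.resize(p[130:280,180:330],None,fx=4,fy=4))
```

```text
t 4.88 tcp [ 0.5626 -0.0725  0.0598] rack [ 0.0348 -0.0357] yang -11.6 f [ 0.1 -2.   0.1] w 0.151
```

View pics/s2.png

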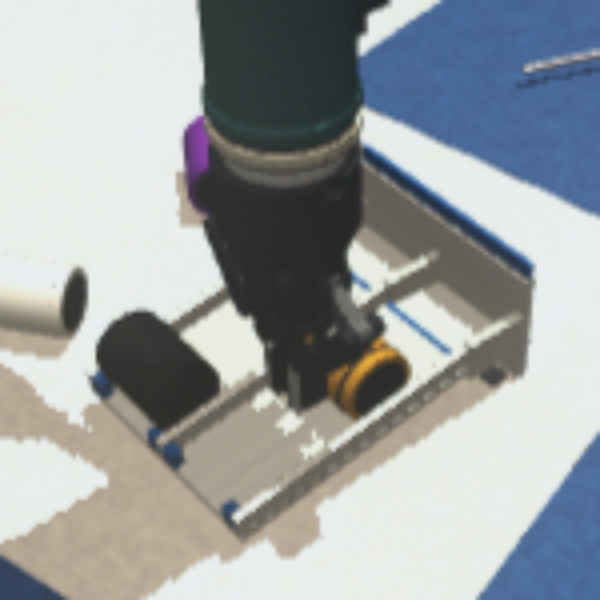

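Sleeve (crop about 370,380) is halfway up, straight, in contact (2 N), and the black one hasn't moved. Continuing over the lip, slower at the end.

carry_out --series "0.0016 0.008 0.001 0;0.0016 0.008 0.001 0;0.0016 0.008 0.001 0;0.0016 0.008 0.001 0;0.0016 0.008 0.001 0;0.0016 0.008 0.001 0;0.0012 0.006 0.0005 0;0.0008 0.004 0 0;0.0008 0.004 0 0;0.0008 0.004 0 0;0.0008 0.004 0 0;0.0006 0.003 0 0;0 0 0 0;0 0 0 0"

```text
time: 6.68
tool_pos: [0.5771, -0.0001, 0.0662]
tcp_rot: [-2.434, -1.986, 0.0]
wrist_force: [0.2, -0.3, -0.3]
width: 0.146
grip_force: 0.0
```

Run:
```python
from st import *
st(); p,d=eyes.read_camera('scene'); cv2.imwrite('pics/s3.png',cv2.resize(p[130:280,180:330],None,fx=4,fy=4))
```

```text
t 6.67 tcp [ 5.771e-01 -1.000e-04  6.620e-02] rack [0.0351 0.0381] yang -11.6 f [ 0.2 -0.3 -0.3] w 0.146
```

View pics/s3.png

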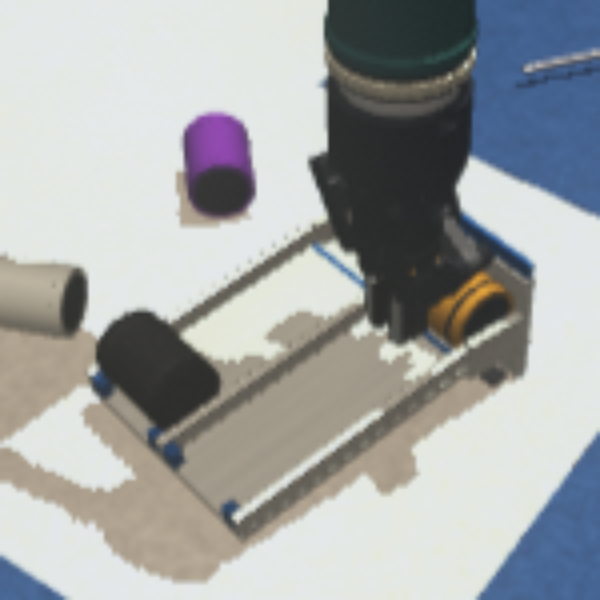

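Sleeve (crop about 475,310) appears to be over the lip and against the stop, with no contact force. Backing off and checking.

carry_out --series "-0.001 -0.005 0 0;-0.003 -0.015 0 0;-0.004 -0.02 0 0;-0.004 -0.02 0 0;0 0 0.03 0;-0.005 -0.025 0.05 0;-0.005 -0.025 0.05 0;-0.005 -0.025 0.03 0;0 0 0 0;0 0 0 0"

```text
time: 7.98
tool_pos: [0.5492, -0.1354, 0.2253]
tcp_rot: [-2.434, -1.984, 0.001]
wrist_force: [-0.2, 1.0, -1.4]
width: 0.15
grip_force: 0.0
```

Run:
```python
from st import *
s=st(); a=-0.194; o=np.array([.5353,-.0307]); Rr=np.array([[np.cos(a),-np.sin(a)],[np.sin(a),np.cos(a)]])
p,d=eyes.read_camera('scene'); cv2.imwrite('pics/s4.png',cv2.resize(p[130:280,180:330],None,fx=4,fy=4))
W=cloud(d,eyes.get_calibration('scene'))
hsv=cv2.cvtColor(p,cv2.COLOR_BGR2HSV); m=np.zeros(d.shape,bool); m[130:280,180:330]=1
g=m&(hsv[...,0]>8)&(hsv[...,0]<28)&(hsv[...,1]>130)&(hsv[...,2]>60)&(d>0)
L=np.c_[(W[g][:,:2]-o)@Rr,W[g][:,2]]; print(g.sum(),np.percentile(L,[5,50,95],axis=0).round(4))
from scipy.optimize import least_squares
r=least_squares(lambda c:np.hypot(L[:,1]-c[0],L[:,2]-c[1])-.023,[.07,.055],loss='soft_l1',f_scale=.002);print('axis y,z',r.x)
```

```text
t 7.97 tcp [ 0.5492 -0.1354  0.2253] rack [ 0.0338 -0.1   ] yang -11.6 f [-0.2  1.  -1.4] w 0.15
306 [[0.0096 0.0573 0.0643]
 [0.0369 0.0693 0.0762]
 [0.0648 0.0911 0.0805]]
axis y,z [0.07866496 0.05656974]
```

View pics/s4.png

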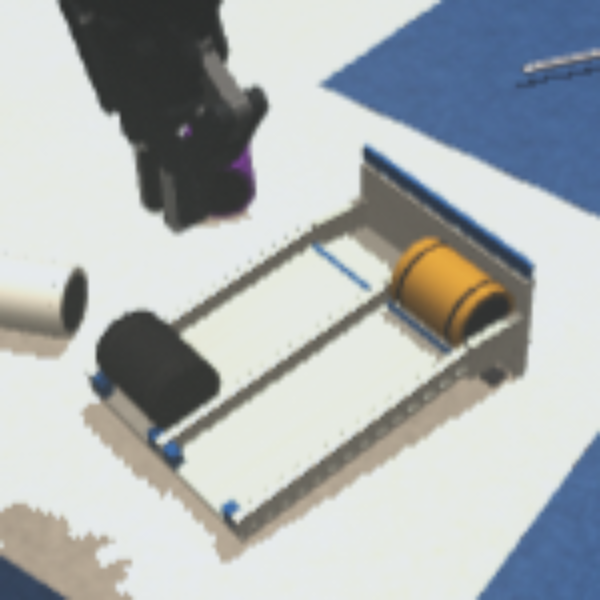

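The sleeve (crop about 455,290) lies home: its axis measures y ≈ 78, z ≈ 57 mm, against 76 and 56 expected. The gripper is clear and the black sleeve is still in its place.

```bash
python3 -c "
from workcell import bot
print(bot.finish_job())"
```

```text
the job is handed in; nothing more can be done
None
```

The gold sleeve was pushed up its lane, over the lip and home against the upper stop. The black sleeve and everything else were left where they were, and the job is handed in at about 8 s.

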